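Seat a small solar panel in the sloped test stand and close the hold-down

TASK

Lay the small solar panel with the red junction box, box side up, in the sloped blue tray of the test stand, and press it down against the stiff pins until it lies fully flush on the tray floor. Then swing the yellow hold-down flap shut over its upper edge. Leave the panel with the black junction box where it is.

Things in the scene. Friction and masses are not known exactly. Their poses are not given: they have to be found in the camera images.
- panel_red: Loose solar panel lying white back up: plate 120 (its x) x 80 (y) x 5 mm thick, 0.1 to 0.2 kg, with a red junction box 40 (x) x 28 (y) x 20 mm high in the middle of the white side (box top 25 mm above the underside; grasp it there) and a teal tape strip across. Origin: centre of the underside; z up out of the white side. Fits the tray either way round.
- panel_black: A second loose panel, the same in all but its black junction box. Leave it alone. Origin: centre of the underside.
- bed: Blue tray fixed on a stand, sloping 30 degrees; x points up the slope (away from the robot), y across, z normal to the floor. Origin: seat centre on the tray floor, 62 mm above the table. Panel's long side goes along x. Side lips 5 mm high, 90 mm apart inside; lower ledge 16 mm high, inner face at x = -65 mm; upper lip 5 mm high, inner face at x = 72 mm.
- pins (a point): Middle of four brass pins (the tray's origin; a seated panel's underside centre lies within 10 mm of it). Pins 8 mm thick at tray x = +-42, y = +-28 mm stick up 6 to 9 mm at the start, unequally, so a panel laid on them lies proud and crooked. Each slides down into the floor under about 2.5 N (10 N for all four) and stays where pushed, no spring back.
- flap (a joint): Angle (rad) of the yellow hold-down flap: 0 = shut, parallel to the tray floor over the panel's upper edge; 1.6 to 1.9 at the start, about square to the tray; at most 2.1. Stiff hinge: stays where left, about 2 N at the cross plate moves it. Two arms at y = +-55 mm carry a cross plate 118 mm long (y), 20 wide (32 to 52 mm from the hinge), 5 thick.
- flap_hinge (a point): Middle of the flap's hinge line, which is parallel to the tray's y, at tray x = 85 mm, 9 mm above the tray floor. Shut, the cross plate covers tray x = 33 to 53 mm, its top 11 mm above the tray floor. Nothing stands behind the hinge within 60 mm.
- flap_edge (a point): Middle of the flap's cross plate, on its outer face (the face that looks up when shut), 42 mm from the hinge.

How it is judged (in metres and radians):
On the way, in this order (a step that is already met when the one before it is completed fails the run):
1. the red-box panel is flush on the tray floor, with the flap still open (z of panel_red in the frame of bed between -0.003 and 0.003 m and x of panel_red in the frame of bed between -0.01 and 0.014 m and y of panel_red in the frame of bed between -0.008 and 0.008 m and angle between the z axis of panel_red and the z axis of bed, either way round below 0.04 rad and angle between the x axis of panel_red and the x axis of bed, either way round below 0.12 rad and value of joint flap above 0.5 rad), for 0.2 s.
2. the flap is shut over the flush panel (z of panel_red in the frame of bed between -0.003 and 0.003 m and x of panel_red in the frame of bed between -0.01 and 0.014 m and y of panel_red in the frame of bed between -0.008 and 0.008 m and angle between the z axis of panel_red and the z axis of bed, either way round below 0.04 rad and angle between the x axis of panel_red and the x axis of bed, either way round below 0.12 rad and value of joint flap below 0.12 rad), for 0.2 s.
At the end, for the whole second after the job is handed in: The red-box panel is at rest in the tray, its underside within 3 mm of the tray floor and within 0.04 rad of parallel to it, its long side along the slope within 0.12 rad, centred within 8 mm across and -10 to +14 mm along the slope; the flap is shut to below 0.12 rad (all of step 2 and linear speed of panel_red below 0.02 m/s and angular speed of panel_red below 0.1 rad/s); the robot touches nothing.
It fails at once if the black-box panel is moved more than 25 mm (distance of panel_black from where it was at the start of the episode above 0.025 m).
It also fails if it takes over 48 s, if anything falls off the work surface, if the arm or the gripper's body presses on something with over 40 N, if the wrist force passes 120 N, or if a joint passes its speed limit or range.

ROBOT

A 6-joint arm with a two-finger parallel gripper is mounted at the origin on the work surface. World frame = base frame: x ahead of the robot, y to its left, z up, the work surface at z = 0. Lengths are in mm, angles in rad, forces in N, time in s.
With the tool pointing down it reaches from about 350 to 850 mm from the base axis. Payload 8.1 kg.
Tool frame: the origin (TCP) lies midway between the tips of the shut fingers; the grasp point (between the pads) lies 19 mm behind it; z points along the fingers, y is the direction in which the jaws open and shut (so a half turn about z gives the same grasp; the last joint's range is limited). The gripper opens to 85 mm and grips with 20 to 120 N. Pads are 22 mm wide; open, the fingers measure 114 mm over their backs; the gripper's body (76 mm by 85 mm) begins 54 mm behind the grasp point. The pads swing forward as they close: fully open they stand 13 mm farther back than shut.
Start: joints at [-1.24, 0.13, 1.488, -0, 1.523, -0.085], TCP at [242.373, -548.872, 231.292] pointing down, gripper open.
Joint ranges: [-2.96, 2.96], [-0.89, 2.26], [0.02, 2.5], [-1.34, 4.48], [0, 2.73], [-2.66, 2.66]. Speed limits (rad/s): [2.39, 2.39, 2.79, 3.14, 3.14, 3.14].

INTERFACE

Orientations are given as a rotation vector (axis times angle).
In Python, from station import bot gives the robot as it stands. The module is installed in compiled form; this text tells all that it offers.
- The arm moves only by the shell command python3 -m pendant 'ROWS' [OPENING] [FORCE]. ROWS is JSON, a list of rows, each a list of 6 numbers: the shift along the tool's x, y, z in mm, then the turn, a rotation vector about the tool's x, y, z in rad. A call has exactly 5 rows; each row shifts and turns the commanded pose from where the row before left it, along the tool's axes as they then stand; what a row does not reach is not made up. A row lasts 1/12 s, in which the tool goes at most 41.7 mm and 7.16 degrees, less where a joint would pass 70% of its speed; a pose out of reach is approached as far as the arm can. A call with a gripper value outside its range is refused whole. OPENING is the finger opening in mm, from 0 to 85.4, set as the call begins (- or left out, the last holds). The fingers move at their own pace and stop on an object; FORCE is the grip in N (left out, the last holds). Time passes only in rows, so rows that do not move let the fingers close, or fill a call up. It gives the time, the measured TCP pose, the force and the opening at its end, in the units of the state.
- bot.sense(): the state, without advancing time (a new reading comes with each control period).
- bot.capture(name): name is "scene" or "side" or "wrist"; returns a dict with "pixels" (384x512x3 uint8, red, green, blue), "fx", "fy", "cx", "cy" (pixels), "world_to_cam" (4x4, takes a point from world to camera coordinates). Camera axes: x right, y up, looking along -z (the intrinsics and any distortion apply to the point x, -y, -z); pixel columns grow to the right and rows downward; lengths in mm; the calibration is good to about 2 mm. A picture is of the moment at which its call begins. There is no depth.
- bot.job_done(): hands the job in, once; it reports no verdict.
The state is a dict: "t": time; "joints": joint angles; "qd": joint speeds; "joint_efforts": joint torques, N m; "eef_pos": TCP position; "tool_rot": TCP orientation; "force": force on the tool from outside, world axes, zero at the start; "wrist_torque": the same for the moment, N m; "width": finger opening in mm.
Only numpy, scipy, OpenCV 4.12 (cv2) and the standard library are available. Lean on these libraries where they do the work, as an engineer would, in place of code of your own. Each camera call takes 0.05 s, during which the arm holds its last target. There are 200 camera calls.

## Working session

There is one attempt and no reset: what is moved stays moved. The work goes in short steps, Python scripts to look and compute and a shell command to move; the robot and the scene stay as the last step left them, time stands still between calls to the robot, and variables do not carry over. Pictures are saved under pics/ and viewed, about 8 in all and at most 12, crops included, and the job is handed in when it is done.

```bash
mkdir -p pics
python3 - <<'E'
from station import bot
import cv2,numpy as np
print(bot.sense())
ims=[]
for n in("scene","side"):
    c=bot.capture(n); cv2.imwrite(f"pics/{n}0.png",c["pixels"][:,:,::-1]); print(n,c["fx"],c["fy"],c["cx"],c["cy"],np.round(c["world_to_cam"],3).tolist(),[k for k in c])
E
```

```text
{'t': 0.0, 'joints': array([-1.24043063e+00,  1.31173174e-01,  1.48932342e+00,  7.45077659e-06,
        1.52298630e+00, -8.53946808e-02]), 'qd': array([ 7.65889010e-04, -6.11069300e-05,  5.38108675e-04, -6.37203207e-04,
       -1.12900082e-03, -1.23577225e-03]), 'joint_efforts': array([-8.69612850e-04, -5.69404328e+01, -5.00553453e+01, -1.47732367e-04,
        1.50866818e-02,  7.95137225e-05]), 'eef_pos': array([ 242.1732672 , -548.33781451,  230.21301678]), 'tool_rot': array([-3.07211960e+00, -6.47993391e-01,  3.50962727e-04]), 'force': array([-0.12815987, -0.07891295,  0.76574322]), 'wrist_torque': array([0.01039091, 0.04603194, 0.03293441]), 'width': 85.13773153749236}
scene 408.4648456803176 408.4648456803176 250.45295591749525 185.5954591075647 [[0.765, 0.644, 0.018, -427.253], [-0.52, 0.599, 0.609, 241.512], [0.381, -0.475, 0.793, -1384.035], [0.0, 0.0, 0.0, 1.0]] ['pixels', 'fx', 'fy', 'cx', 'cy', 'world_to_cam']
side 451.1669321454825 451.1669321454825 251.12719615626065 182.70639898820542 [[0.988, -0.156, 0.007, -542.592], [0.097, 0.645, 0.758, -129.037], [-0.123, -0.748, 0.652, -972.322], [0.0, 0.0, 0.0, 1.0]] ['pixels', 'fx', 'fy', 'cx', 'cy', 'world_to_cam']
```

View pics/scene0.png

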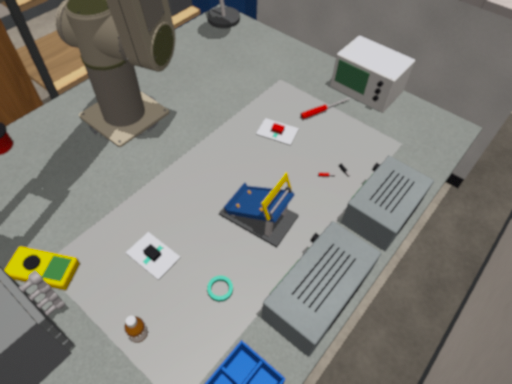

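View pics/side0.png

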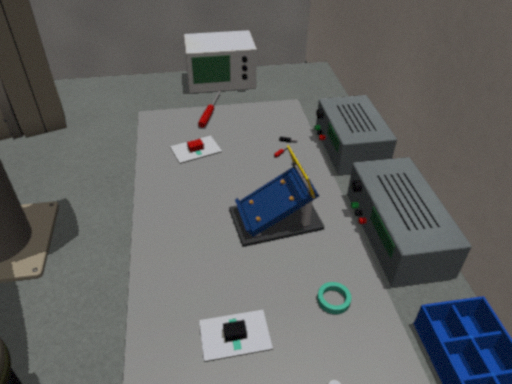

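Scene: red panel at (277,131), black at (152,253), tray at (258,205) with the yellow flap at (278,195). Side: red at (195,147), black at (235,333), tray at (275,200), flap at (300,170).

```bash
cat > h.py <<'E'
from station import bot
import cv2,numpy as np
from scipy.spatial.transform import Rotation as R
def ray(c,uv):
    T=c["world_to_cam"];Rm=T[:3,:3];o=-Rm.T@T[:3,3]
    d=np.array([(uv[0]-c["cx"])/c["fx"],-(uv[1]-c["cy"])/c["fy"],-1.]);return o,Rm.T@d
def onz(c,uv,z):
    o,d=ray(c,uv);return o+d*(z-o[2])/d[2]
def tri(*cu):
    A=np.zeros((3,3));b=np.zeros(3)
    for c,uv in cu:
        o,d=ray(c,uv);d=d/np.linalg.norm(d);P=np.eye(3)-np.outer(d,d);A+=P;b+=P@o
    X=np.linalg.solve(A,b);return X
def proj(c,X):
    p=c["world_to_cam"][:3,:3]@np.asarray(X,float)+c["world_to_cam"][:3,3]
    return np.array([c["cx"]+c["fx"]*p[0]/-p[2],c["cy"]-c["fy"]*p[1]/-p[2]])
def mask(c,lo,hi,win=None):
    h=cv2.cvtColor(c["pixels"],cv2.COLOR_RGB2HSV);m=cv2.inRange(h,np.array(lo),np.array(hi))
    if win: k=np.zeros_like(m);x0,y0,x1,y1=win;k[y0:y1,x0:x1]=255;m&=k
    return m
def blobs(m,mn=5):
    cs,_=cv2.findContours(m,cv2.RETR_EXTERNAL,cv2.CHAIN_APPROX_NONE)
    return sorted([k for k in cs if cv2.contourArea(k)>=mn],key=cv2.contourArea,reverse=True)
def T_tool():
    s=bot.sense();T=np.eye(4);T[:3,:3]=R.from_rotvec(s["tool_rot"]).as_matrix();T[:3,3]=s["eef_pos"];return T
E
python3 - <<'E'
from h import *
S=bot.capture("scene");D=bot.capture("side")
for n,c,w in(("scene",S,(250,112,305,150)),("side",D,(165,130,225,168))):
    m=mask(c,(0,0,215),(180,40,255),w)
    k=np.vstack(blobs(m,10)); k=cv2.convexHull(k)[:,0]
    g=np.array([onz(c,p,5)[:2] for p in k],np.float32)
    print(n,"white",cv2.minAreaRect(g))
    big=cv2.resize(c["pixels"][:,:,::-1],None,fx=1,fy=1)
def cr(c,x0,y0,x1,y1,f): return cv2.resize(c["pixels"][y0:y1,x0:x1,::-1],None,fx=f,fy=f,interpolation=cv2.INTER_CUBIC)
a=cr(S,215,170,305,245,4.4);b=cr(D,225,145,325,245,3.3)
h=min(a.shape[0],b.shape[0]);cv2.imwrite("pics/tray.png",np.hstack([a[:h],b[:h]]));print(a.shape,b.shape)
for n,c,w in(("scene",S,(250,112,305,150)),("side",D,(165,130,225,168))):
    for k in blobs(mask(c,(0,150,80),(8,255,255),w)|mask(c,(172,150,80),(180,255,255),w))[:1]:
        u=k[:,0].mean(0);print(n,"red",u,onz(c,u,15))
E
```

```text
scene white ((440.142578125, 275.88958740234375), (107.55684661865234, 65.20653533935547), 17.233732223510742)Traceback (most recent call last):
  File "<stdin>", line 5, in <module>
    return _nx.concatenate(arrs, 0, dtype=dtype, casting=casting)
           ~~~~~~~~~~~~~~~^^^^^^^^^^^^^^^^^^^^^^^^^^^^^^^^^^^^^^^
ValueError: need at least one array to concatenate
```

Run:
```python
from h import *
S=bot.capture("scene");D=bot.capture("side")
print(D["pixels"][152,183],D["pixels"][170,183])
def cr(c,x0,y0,x1,y1,f): return cv2.resize(c["pixels"][y0:y1,x0:x1,::-1],None,fx=f,fy=f,interpolation=cv2.INTER_CUBIC)
a=cr(S,215,170,305,245,4.4);b=cr(D,225,145,325,245,3.3)
h=min(a.shape[0],b.shape[0]);cv2.imwrite("pics/tray.png",np.hstack([a[:h],b[:h]]));print(a.shape,b.shape)
for n,c,w in(("scene",S,(250,112,305,150)),("side",D,(165,130,225,168))):
    for k in blobs(mask(c,(0,150,80),(8,255,255),w)|mask(c,(172,150,80),(180,255,255),w))[:1]:
        u=k[:,0].mean(0);print(n,"red",u,onz(c,u,15))
    t=200 if n=="scene" else int(D["pixels"][152,183].min())-20
    k=cv2.convexHull(np.vstack(blobs(mask(c,(0,0,t),(180,45,255),w),10)))[:,0]
    print(n,"white",cv2.minAreaRect(np.array([onz(c,p,5)[:2] for p in k],np.float32)))
```

```text
[189 191 192] [133 134 133]
(330, 396, 3) (330, 330, 3)
scene red [277.37037037 127.92592593] [439.5358781  277.83618365  15.        ]
scene white ((439.71527099609375, 276.43341064453125), (117.32160949707031, 76.81544494628906), 16.810571670532227)
side red [194.94444444 143.61111111] [439.03882891 281.49216583  15.        ]
side white ((439.60223388671875, 275.2005615234375), (117.73466491699219, 76.58789825439453), 17.17120361328125)
```

View pics/tray.png

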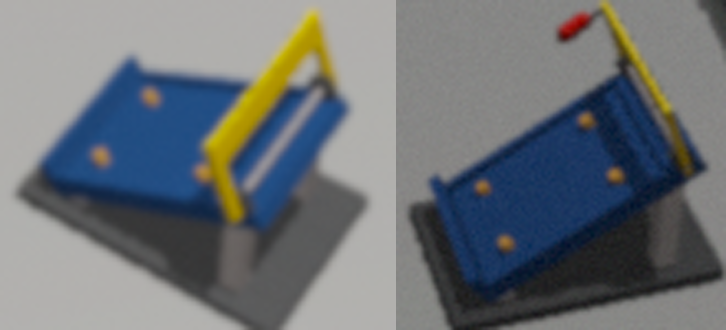

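The crops show the pins clearly. Scene: three pins at about (249,192), (238,205.5), (261,209). Side: all four at (251,202), (258,218), (283,181), (291,198). The flap stands up.

Run:
```python
from h import *
S=bot.capture("scene");D=bot.capture("side")
def near(c,p):
    w=[int(p[0])-4,int(p[1])-4,int(p[0])+6,int(p[1])+6]
    x=c["pixels"].astype(float);m=np.clip(x[:,:,0]-x[:,:,2]+20,0,None)[w[1]:w[3],w[0]:w[2]]
    yy,xx=np.mgrid[w[1]:w[3],w[0]:w[2]];return np.array([(m*xx).sum(),(m*yy).sum()])/m.sum()
ps=[(249.1,192),(237.7,205.5),(261.1,209.3)];pd=[(251.1,201.7),(258,218.3),(291.4,198),(282.6,181.4)]
q=[near(D,p) for p in pd]
P=[tri((S,near(S,a)),(D,b)) for a,b in zip(ps,q)]
print(np.round(P,1))
for i,p in enumerate(ps): print(proj(S,P[i])-near(S,p),proj(D,P[i])-q[i])
# plane height assumption: lower pins z, upper from two-ray onto plane heights; yaw
for z_l,z_u in((62-21+6.5,62+21+6.5),):
    W=[onz(D,q[0],z_l),onz(D,q[1],z_l),onz(D,q[2],z_u),onz(D,q[3],z_u)]
    print(np.round(W,1)); up=(W[2]+W[3])/2;lo=(W[0]+W[1])/2;v=up-lo
    print("ctr",(up+lo)/2,"yaw",np.degrees(np.arctan2(v[1],v[0])),np.hypot(*v[:2]))
    v=W[0]-W[1]; print(np.degrees(np.arctan2(-v[0],v[1])),np.linalg.norm(v))
# blue black
u=[]
for c,w in((S,(125,225,185,285)),(D,(195,305,280,365))):
    t=200 if c is S else 165
    k=cv2.convexHull(np.vstack(blobs(mask(c,(0,0,t),(180,45,255),w),10)))[:,0]
    print("black",cv2.minAreaRect(np.array([onz(c,p,5)[:2] for p in k],np.float32)))
```

```text
[[549.    3.5  41.5]
 [555.6 -52.3  42.3]
 [631.2 -33.1  75.1]]
[ 0.00399229 -0.0672736 ] [0.04777348 0.06894604]
[ 0.00817571 -0.10363455] [0.07527196 0.10785656]
[-0.00525604  0.0664777 ] [-0.04658212 -0.06594339]
[[547.9  -2.7  47.5]
 [554.6 -57.1  47.5]
 [626.9 -48.5  89.5]
 [619.7   7.4  89.5]]
ctr [587.27329334 -25.184862    68.5       ] yaw 7.39818542592664 72.63738276891424
6.984271207468227 54.82264809871282
black ((472.9471435546875, -293.6629638671875), (116.40208435058594, 78.58589172363281), 2.057645320892334)
black ((472.81182861328125, -294.35833740234375), (120.3027572631836, 79.09163665771484), 2.1469244956970215)
```

```bash
R='python3 -m pendant'
$R '[[25,-17.5,-5,0,0,0],[25,-17.5,-5,0,0,0],[25,-17.5,-5,0,0,0],[25,-17.5,-5,0,0,0],[25,-17.5,-5,0,0,0]]' 85 60
$R '[[25,-17.5,-5,0,0,0],[25,-17.5,-5,0,0,0],[25,-17.5,-5,0,0,0],[25,-17.5,-5,0,0,0],[25,-17.5,-5,0,0,0]]'
$R '[[25,-17.5,-5,0,0,0],[25,-17.5,-5,0,0,0],[25,-17.5,-5,0,0,0],[25,-17.5,-5,0,0,0],[25,-17.5,-5,0,0,0]]'
$R '[[25,-17.5,-5,0,0,0],[25,-17.5,-5,0,0,0],[25,-17.5,-5,0,0,0],[25,-17.5,-5,0,0,0],[0,0,0,0,0,0.119]]'
python3 - <<'E'
from h import *
c=bot.capture("wrist");cv2.imwrite("pics/w1.png",c["pixels"][:,:,::-1]);print(np.round(c["world_to_cam"],3).tolist(),T_tool().round(3).tolist(),bot.sense()["joints"])
E
```

```text
t: 0.82
eef_pos: [321.8, -417.1, 256.6]
tool_rot: [3.074, 0.648, 0.0]
force: [1.3, 0.5, -0.1]
width: 84.9
t: 1.23
eef_pos: [400.9, -286.5, 281.7]
tool_rot: [3.074, 0.648, 0.001]
force: [1.2, -1.0, 0.6]
width: 85.1
t: 1.65
eef_pos: [480.0, -155.8, 306.8]
tool_rot: [3.074, 0.648, 0.001]
force: [0.1, -0.2, -1.1]
width: 85.0
t: 2.07
eef_pos: [544.7, -48.5, 327.3]
tool_rot: [-3.104, -0.473, -0.004]
force: [0.2, 0.1, -0.2]
width: 85.1
[[0.298, -0.955, -0.0, -208.454], [0.921, 0.288, -0.263, -429.354], [0.251, 0.078, 0.965, -604.447], [0.0, 0.0, 0.0, 1.0]] [[0.959, 0.283, 0.001, 543.701], [0.283, -0.959, 0.0, -50.36], [0.001, -0.0, -1.0, 326.767], [0.0, 0.0, 0.0, 1.0]] [-1.86638692e-01 -3.65628260e-02  1.48821735e+00  5.57462627e-04
  1.68912385e+00  1.09691993e+00]
```

View pics/w1.png

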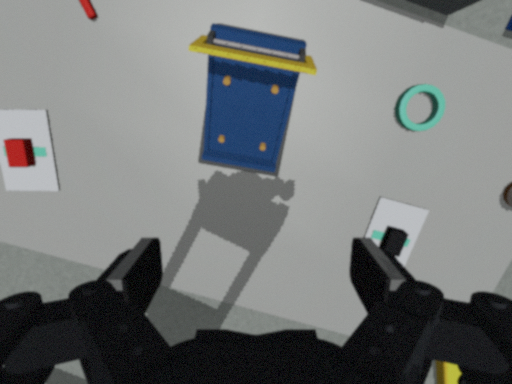

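The wrist view shows the pins at (227,81), (275,90), (221,139), (262,147), the flap bar at (250,55), and the red box at (19,152).

Run:
```python
from h import *
c=bot.capture("wrist");D=bot.capture("side")
def near(c,p,r=5):
    w=[int(p[0])-r,int(p[1])-r,int(p[0])+r+1,int(p[1])+r+1]
    x=c["pixels"].astype(float);m=np.clip(x[:,:,0]-x[:,:,2]+20,0,None)[w[1]:w[3],w[0]:w[2]]
    yy,xx=np.mgrid[w[1]:w[3],w[0]:w[2]];return np.array([(m*xx).sum(),(m*yy).sum()])/m.sum()
# order: low+y, low-y, up-y, up+y
pw=[(221,139),(262,147),(275,90),(227,81)];pd=[(251.1,201.7),(258,218.3),(291.4,198),(282.6,181.4)]
qw=[near(c,p) for p in pw]; qd=[near(D,p,4) for p in pd]
P=np.array([tri((c,a),(D,b)) for a,b in zip(qw,qd)]);print("tri",P.round(1).tolist(),P.mean(0))
zs=[47,47,89,89]
W=np.array([onz(c,a,z) for a,z in zip(qw,zs)])
print(W.round(1).tolist(),W.mean(0)); v=W[2]+W[3]-W[0]-W[1]; print(np.degrees(np.arctan2(v[1],v[0])),np.hypot(*v[:2])/2)
v=P[2]+P[3]-P[0]-P[1]; print(np.degrees(np.arctan2(v[1],v[0])),np.degrees(np.arcsin(v[2]/np.linalg.norm(v))),np.linalg.norm(v)/2)
w=(0,100,70,200)
k=cv2.convexHull(np.vstack(blobs(mask(c,(0,0,175),(180,40,255),w),20)))[:,0]
k=[p for p in k]; print(k[:0]); g=np.array([onz(c,p,5)[:2] for p in k],np.float32); print("panel",cv2.minAreaRect(g))
# flap bar
k=blobs(mask(c,(20,120,80),(35,255,255),(180,25,325,85)))[0]; r=cv2.minAreaRect(k);print("flap",r,cv2.boxPoints(r).tolist())
k=blobs(mask(D,(20,120,60),(35,255,255),(270,140,325,200)))[0]; r=cv2.minAreaRect(k);print("flapD",r,cv2.boxPoints(r).tolist())
```

```text
tri [[549.6, 2.4, 42.3], [556.1, -53.6, 43.6], [628.6, -45.1, 86.1], [621.4, 10.5, 86.7]] [588.91050494 -21.43758582  64.68357555]
[[551.1, 1.8, 47.0], [557.3, -53.6, 47.0], [629.1, -45.1, 89.0], [622.1, 10.0, 89.0]] [589.91143314 -21.73893341  68.        ]
6.687351434987886 71.85612974782957
6.544873229350019 30.92366001206942 84.5996320818068
[]
panel ((441.4371032714844, 276.38507080078125), (118.5184326171875, 79.59321594238281), 16.453248977661133)
flap ((249.4038543701172, 51.92840576171875), (128.88992309570312, 16.697301864624023), 10.105035781860352) [[184.4937744140625, 48.84047317504883], [187.42337036132812, 32.40217971801758], [314.3139343261719, 55.01633834838867], [311.38433837890625, 71.45463562011719]]
flapD ((301.35003662109375, 171.0500030517578), (57.70615768432617, 5.354714870452881), 62.10273361206055) [[285.48382568359375, 146.80270385742188], [290.21624755859375, 144.29730224609375], [317.21624755859375, 195.29730224609375], [312.48382568359375, 197.80270385742188]]
```

```bash
R='python3 -m pendant'
$R '[[-0.4,-30,5,0,0,0],[-0.4,-30,5,0,0,0],[-0.4,-30,5,0,0,0],[-0.4,-30,5,0,0,0],[-0.4,-30,5,0,0,0]]'
$R '[[-0.4,-30,25,0,0,0],[-0.4,-30,25,0,0,0],[-0.4,-30,25,0,0,0],[-0.4,-30,25,0,0,0],[-0.4,-30,25,0,0,0]]'
$R '[[-0.4,-14,28,0,0,0],[-0.4,-14,28,0,0,0],[-0.4,-14,28,0,0,0],[-0.4,0,26,0,0,0],[-0.4,0,0,0,0,0]]'
python3 - <<'E'
from h import *
T=T_tool();print(T.round(3).tolist(),(T[:3,:3].T@(np.array([440.5,276.1,7])-T[:3,3])).round(1))
c=bot.capture("wrist");cv2.imwrite("pics/w2.png",c["pixels"][:,:,::-1])
m=mask(c,(0,150,80),(8,255,255))|mask(c,(172,150,80),(180,255,255))
k=blobs(m,100)[0];r=cv2.minAreaRect(k);print(r); print([onz(c,p,25)[:2].round(1).tolist() for p in cv2.boxPoints(r)])
E
```

```text
t: 2.63
eef_pos: [496.0, 89.9, 300.9]
tool_rot: [3.106, 0.467, -0.0]
force: [0.5, -0.6, 0.3]
width: 85.1
t: 3.05
eef_pos: [450.5, 232.9, 175.2]
tool_rot: [3.106, 0.468, 0.001]
force: [-0.0, 0.2, 0.2]
width: 84.8
t: 3.47
eef_pos: [432.7, 270.0, 60.4]
tool_rot: [3.103, 0.469, -0.014]
force: [-1.8, -0.1, -1.6]
width: 85.3
[[0.955, 0.296, -0.009, 432.689], [0.296, -0.955, -0.004, 270.013], [-0.01, 0.002, -1.0, 60.387], [0.0, 0.0, 0.0, 1.0]] [ 9.8 -3.6 53.3]
((38.98074722290039, 70.50263977050781), (130.41009521484375, 44.72459411621094), 37.1847038269043)
[[479.3, 436.8], [500.3, 424.9], [478.0, 368.6], [455.0, 379.7]]
```

View pics/w2.png

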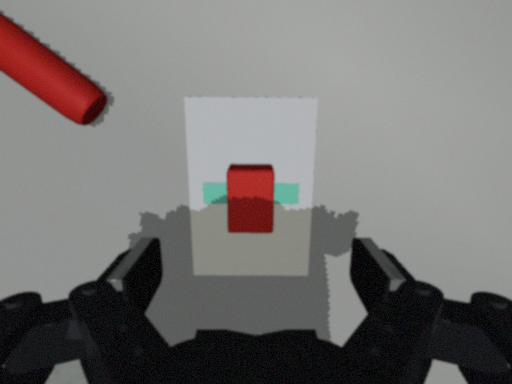

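The wrist view shows the panel squarely between the jaws, corners (184,97), (318,98), (309,276), (193,276), with the red box at (250,200).

Run:
```python
from h import *
c=bot.capture("wrist");T=T_tool()
p=np.array([onz(c,u,5) for u in((185,97),(318,98),(309,276),(193,276))]);ctr=p.mean(0)
print(p.round(1).tolist(),ctr,[np.linalg.norm(p[i]-p[i-1]).round(1) for i in range(4)])
v=p[0]+p[1]-p[2]-p[3];print(np.degrees(np.arctan2(v[1],v[0])),np.degrees(np.arctan2(T[1,0],T[0,0])))
ctr[2]=7;print(T.round(3).tolist(),(T[:3,:3].T@(ctr-T[:3,3])).round(1))
```

```text
[[488.7, 331.9, 5.0], [511.9, 254.5, 5.0], [395.3, 218.4, 5.0], [371.0, 297.5, 5.0]] [441.72686649 275.57594833   5.        ] [np.float64(122.6), np.float64(80.9), np.float64(122.1), np.float64(82.7)]
16.753115221039412 17.075809594826275
[[0.956, 0.294, -0.002, 436.128], [0.294, -0.956, -0.001, 271.153], [-0.003, 0.001, -1.0, 65.771], [0.0, 0.0, 0.0, 1.0]] [ 6.8 -2.6 58.8]
```

```bash
R='python3 -m pendant'
$R '[[3.4,-1.3,12,0,0,0],[3.4,-1.3,12,0,0,0],[0,0,12,0,0,0],[0,0,12,0,0,0],[0,0,10,0,0,0]]'
$R '[[0,0,0,0,0,0],[0,0,0,0,0,0],[0,0,0,0,0,0],[0,0,0,0,0,0],[0,0,0,0,0,0]]' 0 80
$R '[[0,0,0,0,0,0],[0,0,0,0,0,0],[0,0,0,0,0,0],[0,0,0,0,0,0],[0,0,0,0,0,0]]'
$R '[[0,0,-10,0,0,0],[0,0,-15,0,0,0],[0,0,-15,0,0,0],[0,0,-20,0,0,0],[0,0,-20,0,0,0]]'
$R '[[0,0,-30,0,0,0],[0,0,-30,0,0,0],[0,0,-30,0,0,0],[0,0,-30,0,0,0],[0,0,0,0,0,0]]'
```

```text
t: 3.98
eef_pos: [443.3, 276.6, 8.4]
tool_rot: [-3.107, -0.464, -0.002]
force: [-0.5, -0.9, -0.6]
width: 85.0
t: 4.4
eef_pos: [443.3, 277.3, 9.5]
tool_rot: [-3.106, -0.465, -0.002]
force: [-7.5, -3.7, 7.5]
width: 25.8
t: 4.82
eef_pos: [443.4, 277.4, 9.4]
tool_rot: [-3.106, -0.465, -0.003]
force: [-0.5, -0.3, 6.8]
width: 26.2
t: 5.23
eef_pos: [441.9, 276.6, 89.1]
tool_rot: [3.107, 0.465, -0.002]
force: [0.4, 0.5, -1.4]
width: 26.1
t: 5.65
eef_pos: [445.4, 278.4, 216.3]
tool_rot: [-3.104, -0.464, -0.016]
force: [1.4, 0.5, -0.3]
width: 26.5
```

```bash
cat >> h.py <<'E'
B=np.array([592,-21.3,62.]); PSI=np.radians(6.8)
RB=R.from_euler('z',PSI).as_matrix()@R.from_euler('y',-np.pi/6).as_matrix()  # tray axes as columns
TB=RB@np.diag([1,-1,-1.])  # tool aligned with tray
def go(tray_xyz):
    "deltas to put TCP at tray point with aligned tool: rotvec in tool frame, and shift in *final* tool axes"
    T=T_tool();dr=R.from_matrix(T[:3,:3].T@TB).as_rotvec()
    print("turn",dr.round(3),"deg",np.degrees(np.linalg.norm(dr)).round(1),"shift final axes",(TB.T@(B+RB@np.array(tray_xyz)-T[:3,3])).round(1),"world",(B+RB@np.array(tray_xyz)-T[:3,3]).round(1))
    print("TCP in tray",(RB.T@(T[:3,3]-B)).round(1),"F tray",(RB.T@bot.sense()["force"]).round(1))
E
python3 -c "
from h import *
go((0,0,110));go((0,0,49.4));T=T_tool();print((T[:3,:3].T@(B+RB@np.array((0,0,110))-T[:3,3])).round(1))"
```

```text
turn [-0.049  0.512  0.173] deg 31.1 shift final axes [ 18.1 314.9  78.7] world [  91.9 -306.2  -59.1]
TCP in tray [-18.1 314.9 188.7] F tray [ 1.1  0.3 -1. ]
turn [-0.049  0.512  0.173] deg 31.1 shift final axes [ 18.1 314.9 139.3] world [ 122.  -302.6 -111.6]
TCP in tray [-18.1 314.9 188.7] F tray [ 1.1  0.3 -1. ]
[ -2.3 319.8  58.5]
```

```bash
R='python3 -m pendant'
$R '[[0,0,0,-0.01,0.102,0.035],[0,0,0,-0.01,0.102,0.035],[0,0,0,-0.01,0.102,0.035],[0,0,0,-0.01,0.102,0.035],[0,0,0,-0.01,0.102,0.035]]'
$R '[[1.8,30,7,0,0,0],[1.8,30,7,0,0,0],[1.8,30,7,0,0,0],[1.8,30,7,0,0,0],[1.8,30,7,0,0,0]]'
$R '[[1.8,30,7,0,0,0],[1.8,30,7,0,0,0],[1.8,30,7,0,0,0],[1.8,30,7,0,0,0],[1.8,30,7,0,0,0]]'
$R '[[0,0,0,0,0,0],[0,0,0,0,0,0],[0,0,0,0,0,0],[0,0,0,0,0,0],[0,0,0,0,0,0]]'
python3 - <<'E'
from h import *
go((0,0,49.4))
c=bot.capture("wrist");D=bot.capture("side")
cv2.imwrite("pics/w3.png",np.hstack([c["pixels"][:,:,::-1],cv2.resize(D["pixels"][60:252,200:328,::-1],(256,384))]))
E
```

```text
t: 6.07
eef_pos: [442.6, 276.9, 208.9]
tool_rot: [-3.006, -0.174, -0.795]
force: [-0.3, -0.0, -1.6]
width: 26.2
t: 6.48
eef_pos: [484.5, 129.9, 182.5]
tool_rot: [-3.009, -0.18, -0.788]
force: [0.4, -0.7, -1.1]
width: 26.0
t: 6.9
eef_pos: [527.0, -17.0, 157.1]
tool_rot: [-3.009, -0.177, -0.788]
force: [0.4, 1.1, -1.1]
width: 26.2
t: 7.32
eef_pos: [527.1, -14.1, 157.5]
tool_rot: [-3.009, -0.181, -0.788]
force: [-0.1, 0.3, -0.7]
width: 26.2
turn [0.003 0.012 0.002] deg 0.7 shift final axes [ 7.4 14.8 65.1] world [ 40.4 -10.1 -52.7]
TCP in tray [ -7.4  14.8 114.5] F tray [-0.4  0.3 -0.6]
```

View pics/w3.png

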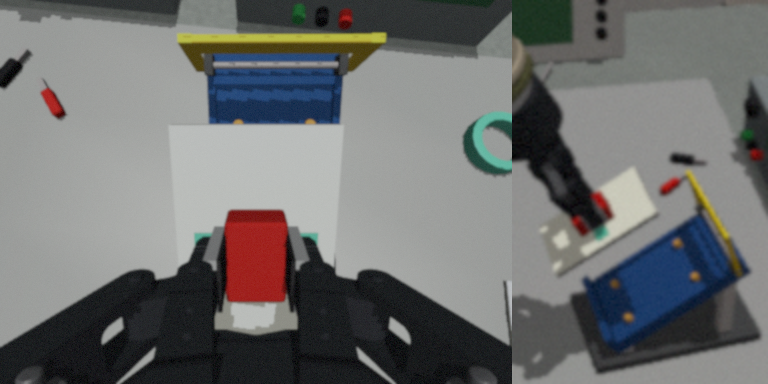

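The panel is held square: far edge from (169,125) to (343,125), tray behind from x=210 to 341, upper pins just visible at (238,122) and (310,122), flap bar at row 40.

Run:
```python
from h import *
c=bot.capture("wrist");T=T_tool()
def ontray(uv,z):
    o,d=ray(c,uv);o=RB.T@(o-B);d=RB.T@d;return (o+d*(z-o[2])/d[2]).round(1)
zt=(RB.T@(T[:3,3]-B))[2]-9.4+5
print("panel corners",ontray((169,125),zt),ontray((343,125),zt), ontray((176,230),zt),ontray((338,230),zt),"TCP",RB.T@(T[:3,3]-B))
print("pins ",ontray((238,122),7),ontray((310,122),7))
print("tray edges",[ontray(p,5) for p in((208,80),(208,120),(342,80),(342,120))])
# edge columns in rows 85..118, blue mask
m=mask(c,(100,80,30),(130,255,255),(190,50,360,124))
for r in(75,90,105,115):
    x=np.where(m[r])[0];print(r,x.min(),x.max(),ontray((x.min(),r),5),ontray((x.max(),r),5))
```

```text
panel corners [ 50.3  54.2 110.1] [ 50.5 -24.7 110.1] [ -1.   54.4 110.1] [ -1.  -26.2 110.1] TCP [ -7.26060638  14.57057103 114.4834282 ]
pins  [44.2 28.1  7. ] [ 44.3 -27.4   7. ]
tray edges [array([74.9, 50.3,  5. ]), array([45.5, 51.5,  5. ]), array([ 75.2, -50.2,   5. ]), array([ 45.8, -52.5,   5. ])]
75 213 339 [78.4 46.4  5. ] [ 78.7 -47.7   5. ]
90 208 340 [67.7 50.6  5. ] [ 68.  -49.3   5. ]
105 209 339 [56.8 50.3  5. ] [ 57.  -49.3   5. ]
115 209 338 [49.3 50.5  5. ] [ 49.5 -49.1   5. ]
```

```bash
R='python3 -m pendant'
$R '[[3.4,4.9,15,0,0.012,0],[3.4,4.9,15,0,0,0],[3.4,4.9,15,0,0,0],[0,0,15,0,0,0],[0,0,15,0,0,0]]'
$R '[[0,0,9,0,0,0],[0,0,0,0,0,0],[0,0,0,0,0,0],[0,0,0,0,0,0],[0,0,0,0,0,0]]'
python3 -c "
from h import *
go((3,0,9.4))"
```

```text
t: 7.88
eef_pos: [575.6, -24.5, 97.3]
tool_rot: [-3.004, -0.178, -0.807]
force: [1.1, -1.0, -1.6]
width: 26.4
t: 8.3
eef_pos: [579.7, -24.3, 90.7]
tool_rot: [-3.004, -0.178, -0.808]
force: [0.3, -0.1, -0.7]
width: 26.3
turn [ 0.005 -0.002  0.001] deg 0.3 shift final axes [-0.5 -1.6 21.7] world [ 10.2   2.8 -19.1]
TCP in tray [ 3.5 -1.6 31.1] F tray [-0.1 -0.1 -0.7]
```

```bash
R='python3 -m pendant'; G='python3 -c "from h import *;go((3,0,9.4))"'
$R '[[0,-1.5,4,0,0,0],[0,0,4,0,0,0],[0,0,3,0,0,0],[0,0,2,0,0,0],[0,0,0,0,0,0]]' ; eval $G
$R '[[0,0,1,0,0,0],[0,0,1,0,0,0],[0,0,1,0,0,0],[0,0,1,0,0,0],[0,0,0,0,0,0]]'; eval $G
$R '[[0,0,1,0,0,0],[0,0,1,0,0,0],[0,0,1,0,0,0],[0,0,1,0,0,0],[0,0,0,0,0,0]]'; eval $G
```

```text
t: 8.72
eef_pos: [585.5, -22.1, 77.8]
tool_rot: [-3.004, -0.177, -0.805]
force: [-0.3, 1.0, -1.1]
width: 26.0
turn [0.004 0.    0.   ] deg 0.2 shift final axes [ 0.7 -0.   7.6] world [ 4.4  0.5 -6.2]
TCP in tray [ 2.3 -0.  17. ] F tray [-0.6  1.  -0.8]
t: 9.13
eef_pos: [587.5, -21.9, 74.8]
tool_rot: [-3.004, -0.177, -0.805]
force: [-2.9, 0.3, 2.4]
width: 25.7
turn [0.004 0.    0.   ] deg 0.2 shift final axes [ 0.6 -0.1  4. ] world [ 2.5  0.3 -3.2]
TCP in tray [ 2.4 -0.1 13.4] F tray [-1.3  0.7  3.5]
t: 9.55
eef_pos: [589.2, -21.8, 71.7]
tool_rot: [-3.004, -0.178, -0.804]
force: [-15.2, -0.6, 12.7]
width: 26.1
turn [0.004 0.001 0.001] deg 0.2 shift final axes [ 0.6 -0.1  0.4] world [ 0.7  0.2 -0.1]
TCP in tray [ 2.4 -0.1  9.8] F tray [-6.8  1.2 18.6]
```

```bash
R='python3 -m pendant'; G='python3 -c "from h import *;go((3,0,9.4))"'
$R '[[0,0,1,0,0,0],[0,0,0.5,0,0,0],[0,0,0.5,0,0,0],[0,0,0,0,0,0],[0,0,0,0,0,0]]'; eval $G
$R '[[0,0,0.5,0,0,0],[0,0,0.5,0,0,0],[0,0,0.5,0,0,0],[0,0,0,0,0,0],[0,0,0,0,0,0]]'; eval $G
```

```text
t: 9.97
eef_pos: [589.3, -21.7, 71.6]
tool_rot: [-3.004, -0.18, -0.801]
force: [-61.7, -4.1, 54.4]
width: 26.4
turn [0.003 0.003 0.002] deg 0.3 shift final axes [ 0.5 -0.1  0.3] world [0.6 0.2 0. ]
TCP in tray [ 2.5 -0.1  9.7] F tray [-26.3   3.2  78. ]
t: 10.38
eef_pos: [590.1, -21.8, 71.3]
tool_rot: [-3.005, -0.182, -0.802]
force: [-78.5, -4.6, 71.2]
width: 26.1
turn [0.004 0.002 0.003] deg 0.3 shift final axes [ 0.1 -0.3 -0.4] world [-0.2  0.2  0.4]
TCP in tray [ 2.9 -0.3  9. ] F tray [-32.4   4.7 100.9]
```

```bash
R='python3 -m pendant'; G='python3 -c "from h import *;go((3,0,9.4))"'
$R '[[0,0,-1,0,0,0],[0,0,-1,0,0,0],[0,0,-0.7,0,0,0],[0,0,0,0,0,0],[0,0,0,0,0,0]]'; eval $G
$R '[[0,0,0,0,0,0],[0,0,0,0,0,0],[0,0,0,0,0,0],[0,0,0,0,0,0],[0,0,0,0,0,0]]' 60; eval $G
$R '[[-1,0,-12,0,0,0],[-1,0,-20,0,0,0],[-1,0,-25,0,0,0],[-1,0,-25,0,0,0],[0,0,-20,0,0,0]]'
$R '[[0,0,0,0,0,0],[0,0,0,0,0,0],[0,0,0,0,0,0],[0,0,0,0,0,0],[0,0,0,0,0,0]]' 0
python3 - <<'E'
from h import *
go((3,0,110))
c=bot.capture("wrist");D=bot.capture("side")
cv2.imwrite("pics/w4.png",np.hstack([c["pixels"][:,:,::-1],cv2.resize(D["pixels"][130:250,225:325,::-1],(320,384))[:,32:320]]))
np.save("w2c.npy",c["world_to_cam"])
E
```

```text
t: 10.8
eef_pos: [589.9, -21.7, 71.4]
tool_rot: [-3.004, -0.178, -0.806]
force: [-14.7, 0.6, 13.4]
width: 25.9
turn [ 0.004 -0.     0.001] deg 0.3 shift final axes [ 0.1 -0.2 -0.2] world [-0.   0.2  0.2]
TCP in tray [ 2.9 -0.2  9.2] F tray [-5.8  2.3 18.9]
t: 11.22
eef_pos: [590.0, -21.7, 70.6]
tool_rot: [-3.004, -0.177, -0.806]
force: [-1.1, -0.5, 0.4]
width: 59.8
turn [ 0.004 -0.     0.   ] deg 0.3 shift final axes [ 0.5 -0.2 -0.9] world [-0.1  0.2  1. ]
TCP in tray [ 2.5 -0.2  8.5] F tray [-0.8 -0.4  1. ]
t: 11.63
eef_pos: [535.2, -27.7, 158.3]
tool_rot: [-3.004, -0.177, -0.806]
force: [0.9, 0.1, -0.4]
width: 60.0
t: 12.05
eef_pos: [535.3, -27.4, 155.3]
tool_rot: [-3.004, -0.177, -0.802]
force: [-0.2, -1.0, 0.3]
width: 0.3
turn [0.003 0.002 0.   ] deg 0.2 shift final axes [ 5.8  0.7 -0.7] world [ 4.7 -0.1  3.5]
TCP in tray [ -2.8   0.7 109.3] F tray [-0.1 -0.9  0.4]
```

View pics/w4.png

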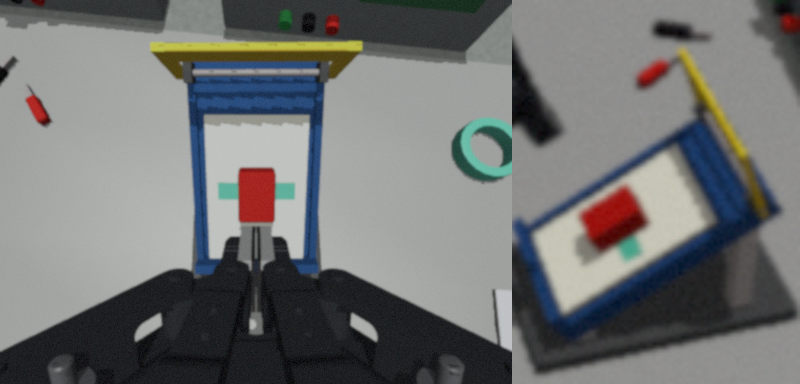

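The panel is in the tray, box up, looking flush (wrist: white from (205,115) to (310,115), box at (257,195)), and the flap is still open. I'll press the corners over the pins with shut fingers to be sure.

```bash
R='python3 -m pendant'; G='python3 -c "from h import *;go((36,25,5))"'
$R '[[7.8,-4.9,12,0,0,0],[7.8,-4.9,12,0,0,0],[7.8,-4.9,12,0,0,0],[7.8,-4.9,12,0,0,0],[7.8,-4.9,12,0,0,0]]'
$R '[[0,0,8,0,0,0],[0,0,8,0,0,0],[0,0,8,0,0,0],[0,0,8,0,0,0],[0,0,3,0,0,0]]';eval $G
$R '[[0,0,1,0,0,0],[0,0,1,0,0,0],[0,0,1,0,0,0],[0,0,1,0,0,0],[0,0,1,0,0,0]]';eval $G
```

```text
t: 12.57
eef_pos: [596.7, 4.4, 123.3]
tool_rot: [-3.004, -0.177, -0.804]
force: [-0.4, -0.4, -0.5]
width: 0.1
t: 12.98
eef_pos: [613.2, 5.6, 92.5]
tool_rot: [-3.005, -0.177, -0.803]
force: [-0.2, -0.1, -0.4]
width: -0.0
turn [ 0.004  0.002 -0.   ] deg 0.3 shift final axes [-0.2 -0.8  9.3] world [ 4.3  1.3 -8.2]
TCP in tray [36.2 24.2 14.3] F tray [-0.4 -0.1 -0.2]
t: 13.4
eef_pos: [616.5, 6.0, 90.4]
tool_rot: [-3.004, -0.177, -0.807]
force: [-1.1, 0.0, -0.3]
width: -0.4
turn [ 0.005 -0.001  0.   ] deg 0.3 shift final axes [-2.1 -0.8  5.8] world [ 1.   0.9 -6. ]
TCP in tray [38.1 24.2 10.8] F tray [-1.1  0.1  0.3]
```

```bash
R='python3 -m pendant'; G='python3 -c "from h import *;go((36,25,5))"'
$R '[[0,0,1,0,0,0],[0,0,1,0,0,0],[0,0,1,0,0,0],[0,0,1,0,0,0],[0,0,0,0,0,0]]';eval $G
$R '[[0,0,0.5,0,0,0],[0,0,0.5,0,0,0],[0,0,0.5,0,0,0],[0,0,0,0,0,0],[0,0,0,0,0,0]]';eval $G
```

```text
t: 13.82
eef_pos: [618.2, 6.4, 86.1]
tool_rot: [-3.004, -0.177, -0.805]
force: [0.4, -0.6, -0.5]
width: -0.0
turn [0.004 0.    0.   ] deg 0.2 shift final axes [-1.4 -0.6  1.3] world [-0.6  0.5 -1.8]
TCP in tray [37.4 24.4  6.3] F tray [ 0.1 -0.6 -0.6]
t: 14.23
eef_pos: [618.7, 6.4, 85.6]
tool_rot: [-3.004, -0.178, -0.805]
force: [-11.9, -0.6, 10.5]
width: -0.1
turn [0.004 0.    0.001] deg 0.2 shift final axes [-1.6 -0.6  0.5] world [-1.2  0.5 -1.2]
TCP in tray [37.6 24.4  5.5] F tray [-5.   0.8 15. ]
```

```bash
R='python3 -m pendant'; G='python3 -c "from h import *;go((36,-25,5))"'
$R '[[0,0,-6,0,0,0],[0,16,0,0,0,0],[0,17,0,0,0,0],[0,16,0,0,0,0],[0,0,3,0,0,0]]'
$R '[[0,0,1,0,0,0],[0,0,1,0,0,0],[0,0,0.5,0,0,0],[0,0,0.5,0,0,0],[0,0,0,0,0,0]]';eval $G
```

```text
t: 14.65
eef_pos: [624.1, -44.8, 89.2]
tool_rot: [-3.005, -0.175, -0.809]
force: [0.4, -0.1, -0.2]
width: -0.3
t: 15.07
eef_pos: [624.1, -41.6, 85.3]
tool_rot: [-3.004, -0.179, -0.804]
force: [-10.7, -1.9, 7.0]
width: 0.0
turn [0.004 0.001 0.002] deg 0.2 shift final axes [-1.2  1.1  0.4] world [-0.7 -1.2 -0.9]
TCP in tray [ 37.2 -23.9   5.4] F tray [-5.9 -0.6 11.5]
```

```bash
R='python3 -m pendant'; G='python3 -c "from h import *;go((-42,-25,5))"'
$R '[[0,0,-15,0,0,0],[0,0,-15,0,0,0],[-15,0,0,0,0,0],[-15,0,0,0,0,0],[-15,0,0,0,0,0]]'
$R '[[-15,0,0,0,0,0],[-15,0,0,0,0,0],[-2,0,9,0,0,0],[0,0,8,0,0,0],[0,0,5,0,0,0]]';eval $G
$R '[[0,0,2,0,0,0],[0,0,2,0,0,0],[0,0,1,0,0,0],[0,0,1,0,0,0],[0,0,0,0,0,0]]';eval $G
```

```text
t: 15.48
eef_pos: [570.9, -47.8, 89.1]
tool_rot: [-3.004, -0.179, -0.807]
force: [-0.0, 0.3, -0.5]
width: 0.1
t: 15.9
eef_pos: [554.1, -49.9, 52.9]
tool_rot: [-3.004, -0.178, -0.805]
force: [0.6, -0.3, 0.4]
width: 0.0
turn [0.004 0.    0.001] deg 0.2 shift final axes [-1.9  1.1  7.6] world [ 2.2 -0.9 -7.6]
TCP in tray [-40.1 -23.9  12.6] F tray [ 0.6 -0.4  0.1]
t: 16.32
eef_pos: [557.7, -50.2, 48.7]
tool_rot: [-3.004, -0.178, -0.806]
force: [-0.2, 0.6, 1.0]
width: 0.1
turn [ 0.004 -0.     0.001] deg 0.3 shift final axes [-2.9  0.3  2.2] world [-1.3 -0.5 -3.3]
TCP in tray [-39.1 -24.7   7.2] F tray [0.4 0.6 0.9]
```

```bash
R='python3 -m pendant'; G='python3 -c "from h import *;go((-42,25,5))"'
$R '[[0,0,1,0,0,0],[0,0,0.5,0,0,0],[0,0,0.5,0,0,0],[0,0,0,0,0,0],[0,0,0,0,0,0]]';eval $G
$R '[[0,0,-6,0,0,0],[0,-16,0,0,0,0],[0,-17,0,0,0,0],[0,-16,0,0,0,0],[0,0,3,0,0,0]]'
$R '[[0,0,1,0,0,0],[0,0,1,0,0,0],[0,0,0.5,0,0,0],[0,0,0.5,0,0,0],[0,0,0,0,0,0]]';eval $G
```

```text
t: 16.73
eef_pos: [558.5, -50.2, 47.1]
tool_rot: [-3.004, -0.177, -0.806]
force: [-4.2, -0.8, 6.2]
width: 0.2
turn [ 0.004 -0.     0.   ] deg 0.3 shift final axes [ -2.8 -49.8   0.4] world [-8.1 49.1 -1.7]
TCP in tray [-39.2 -24.8   5.4] F tray [-0.6 -0.3  7.5]
t: 17.15
eef_pos: [550.8, 0.1, 49.6]
tool_rot: [-3.003, -0.179, -0.806]
force: [-0.1, -0.3, 0.1]
width: -0.1
t: 17.57
eef_pos: [552.7, -2.1, 47.1]
tool_rot: [-3.004, -0.177, -0.804]
force: [-15.4, 1.0, 16.0]
width: -0.3
turn [0.004 0.001 0.   ] deg 0.2 shift final axes [-2.8 -1.3  0.5] world [-2.3  1.  -1.8]
TCP in tray [-39.2  23.7   5.5] F tray [-5.1  2.9 21.5]
```

```bash
R='python3 -m pendant'; G='python3 -c "from h import *;go((130,0,42))"'
$R '[[0,0,-15,0,0,0],[0,0,-20,0,0,0],[0,0,-20,0,0,0],[0,0,-20,0,0,0],[0,0,-15,0,0,0]]'
$R '[[34,4.8,0,0,0,0],[34,4.8,0,0,0,0],[34,4.8,0,0,0,0],[34,4.8,0,0,0,0],[34,4.8,0,0,0,0]]'
$R '[[0,0,0,0,0,0],[0,0,0,0,0,0],[0,0,0,0,0,0],[0,0,0,0,0,0],[0,0,0,0,0,0]]';eval $G
python3 - <<'E'
from h import *
S=bot.capture("scene");D=bot.capture("side")
cv2.imwrite("pics/f1.png",np.hstack([cv2.resize(S["pixels"][130:250,210:330,::-1],(400,400)),cv2.resize(D["pixels"][100:240,220:360,::-1],(400,400))]))
E
```

```text
t: 17.98
eef_pos: [507.8, -7.3, 126.0]
tool_rot: [-3.004, -0.176, -0.807]
force: [1.0, -0.2, 0.6]
width: -0.2
t: 18.4
eef_pos: [658.5, -13.8, 210.4]
tool_rot: [-3.004, -0.176, -0.806]
force: [0.3, -0.6, 1.6]
width: -0.2
t: 18.82
eef_pos: [655.7, -12.9, 208.4]
tool_rot: [-3.005, -0.177, -0.803]
force: [0.4, 0.0, -0.4]
width: 0.2
turn [ 0.004  0.001 -0.   ] deg 0.3 shift final axes [ 1.1  0.8 52.7] world [ 27.2   2.5 -45.1]
TCP in tray [128.9   0.8  94.7] F tray [ 0.1 -0.  -0.5]
```

View pics/f1.png

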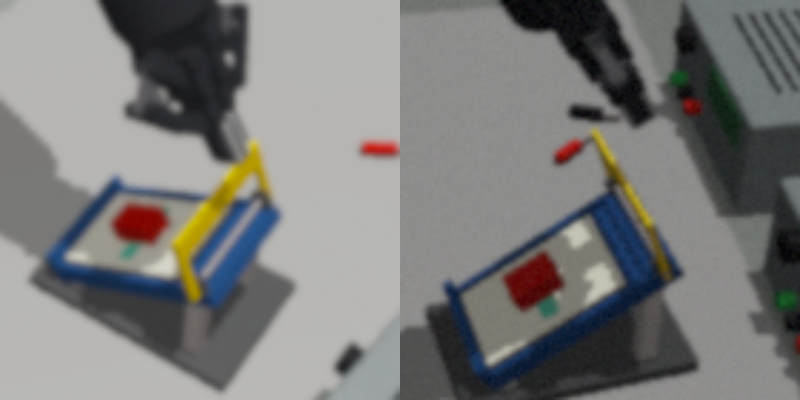

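Both crops show the shut fingertips beyond the flap (side crop (640,120), flap bar (620,180)), so I'll descend behind it and pull it over.

```bash
R='python3 -m pendant'; G='python3 -c "from h import *;go((43,0,11))"'
$R '[[0,0.8,12,0,0,0],[0,0,12,0,0,0],[0,0,12,0,0,0],[0,0,12,0,0,0],[0,0,4,0,0,0]]';eval $G
$R '[[-6,0,0,0,0,0],[-6,0,0,0,0,0],[-6,0,0,0,0,0],[-6,0,0,0,0,0],[-6,0,0,0,0,0]]';eval $G
$R '[[-6,0,0,0,0,0],[-6,0,0,0,0,0],[-6,0,0,0,0,0],[-6,0,0,0,0,0],[-4,0,0,0,0,0]]';eval $G
```

```text
t: 19.33
eef_pos: [682.0, -10.5, 162.4]
tool_rot: [-3.005, -0.177, -0.802]
force: [-0.4, -0.9, -0.8]
width: -0.0
turn [0.004 0.002 0.   ] deg 0.3 shift final axes [-85.7   0.1  30.7] world [-58.5  -7.1 -69.4]
TCP in tray [1.287e+02 1.000e-01 4.170e+01] F tray [-0.8 -0.8 -0.4]
t: 19.75
eef_pos: [657.0, -14.0, 150.6]
tool_rot: [-3.004, -0.177, -0.809]
force: [0.7, 0.4, 2.7]
width: -0.2
turn [ 0.005 -0.002  0.   ] deg 0.3 shift final axes [-58.   -0.4  33. ] world [-33.5  -3.6 -57.6]
TCP in tray [101.   -0.4  44. ] F tray [2.  0.3 2. ]
t: 20.17
eef_pos: [632.2, -16.7, 135.0]
tool_rot: [-3.004, -0.177, -0.805]
force: [1.6, 0.5, 1.7]
width: -0.1
turn [0.004 0.    0.   ] deg 0.3 shift final axes [-28.6  -0.2  32. ] world [ -8.7  -0.8 -42. ]
TCP in tray [71.6 -0.2 43. ] F tray [2.2 0.3 0.7]
```

```bash
R='python3 -m pendant'; G='python3 -c "from h import *;go((43,0,11))"'
$R '[[-5,0,3,0,0,0],[-5,0,3,0,0,0],[-4,0,3.5,0,0,0],[-3,0,4,0,0,0],[-3,0,4,0,0,0]]';eval $G
$R '[[-2.5,0,4,0,0,0],[-2,0,3,0,0,0],[-2,0,3,0,0,0],[-1,0,1,0,0,0],[0,0,0,0,0,0]]';eval $G
```

```text
t: 20.58
eef_pos: [624.4, -17.8, 109.8]
tool_rot: [-3.004, -0.177, -0.805]
force: [0.9, 0.6, 1.7]
width: 0.1
turn [0.004 0.    0.   ] deg 0.3 shift final axes [-9.1 -0.4 14.1] world [ -0.9   0.3 -16.8]
TCP in tray [52.1 -0.4 25.1] F tray [1.7 0.5 1. ]
t: 21.0
eef_pos: [622.9, -17.8, 96.1]
tool_rot: [-3.004, -0.177, -0.803]
force: [0.4, 0.6, -0.2]
width: 0.1
turn [0.004 0.001 0.   ] deg 0.2 shift final axes [-1.  -0.2  3. ] world [ 0.6  0.3 -3.1]
TCP in tray [44.  -0.2 14. ] F tray [ 0.3  0.5 -0.4]
```

```bash
R='python3 -m pendant'; G='python3 -c "from h import *;go((43,0,11))"'
$R '[[0,0,1,0,0,0],[0,0,1,0,0,0],[0,0,0.5,0,0,0],[0,0,0,0,0,0],[0,0,0,0,0,0]]';eval $G
$R '[[0,0,0.5,0,0,0],[0,0,0.3,0,0,0],[0,0,0.3,0,0,0],[0,0,0,0,0,0],[0,0,0,0,0,0]]';eval $G
```

```text
t: 21.42
eef_pos: [624.9, -17.8, 95.1]
tool_rot: [-3.004, -0.177, -0.806]
force: [-0.2, 0.3, 0.9]
width: 0.1
turn [ 0.005 -0.     0.   ] deg 0.3 shift final axes [-2.2 -0.5  1.1] world [-1.4  0.3 -2. ]
TCP in tray [45.2 -0.5 12.1] F tray [0.3 0.3 0.8]
t: 21.83
eef_pos: [625.3, -17.8, 94.7]
tool_rot: [-3.004, -0.178, -0.806]
force: [-11.1, -0.7, 10.2]
width: 0.1
turn [ 0.004 -0.     0.001] deg 0.3 shift final axes [-2.4 -0.5  0.6] world [-1.8  0.2 -1.7]
TCP in tray [45.4 -0.5 11.6] F tray [-4.5  0.6 14.4]
```

```bash
R='python3 -m pendant'
$R '[[0,0,0,0,0,0],[0,0,-10,0,0,0],[0,0,-20,0,0,0],[0,0,-30,0,0,0],[0,0,-30,0,0,0]]'
$R '[[-20,0,-10,0,0,0],[-20,0,-10,0,0,0],[-20,0,-10,0,0,0],[0,0,0,0,0,0],[0,0,0,0,0,0]]'
python3 - <<'E'
from h import *
c=bot.capture("wrist");D=bot.capture("side")
def ontray(uv,z):
    o,d=ray(c,uv);o=RB.T@(o-B);d=RB.T@d;return (o+d*(z-o[2])/d[2]).round(1)
k=np.vstack(blobs(mask(c,(20,120,80),(35,255,255)),30));r=cv2.minAreaRect(k)
print([ontray(p,11) for p in cv2.boxPoints(r)])
cv2.imwrite("pics/e.png",np.hstack([c["pixels"][:,:,::-1],cv2.resize(D["pixels"][130:250,225:325,::-1],(320,384))[:,32:320]]))
E
```

```text
t: 22.25
eef_pos: [579.4, -22.5, 171.6]
tool_rot: [-3.004, -0.177, -0.802]
force: [0.0, 0.2, 1.0]
width: -0.0
t: 22.67
eef_pos: [513.9, -30.8, 168.4]
tool_rot: [-3.004, -0.176, -0.808]
force: [0.3, -0.7, -0.2]
width: 0.3
[array([92. , 58.7, 11. ]), array([ 92.9, -57.1,  11. ]), array([ 33.8, -61.2,  11. ]), array([33. , 62.1, 11. ])]
```

View pics/e.png

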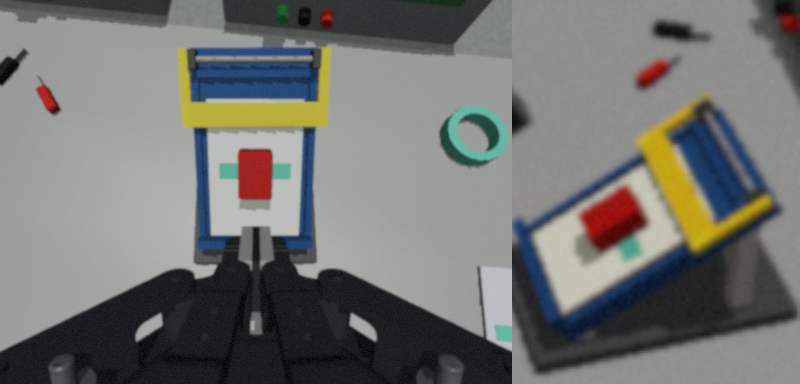

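The flap is shut over the panel's upper edge (wrist bar at (255,113)), and its edge measures at tray x=33, as it should when shut. The panel is seated, and the robot is clear.

```bash
python3 -c "
from station import bot
print(bot.job_done())"
```

```text
the job is handed in; nothing more can be done
None
```

The red-box panel is in the tray, box up and pressed flush, with the yellow flap shut over its upper edge. I handed the job in at about 22.7 s of the 48 s allowed.

**What I did:** I gripped the panel by its box, laid it in the tray and pressed it down onto the pins. I then pressed near each pin with the fingers shut, swung the flap closed and backed the arm off.

**Checks that passed:**
- **Panel flush:** near the four pins the panel top read 5.4–5.5 mm above the tray floor (5 mm is nominal). It held against pressing forces of 7–21 N, so the pins are fully down.
- **Flap shut:** it stopped under 14 N with its top at 11.6 mm, where 11 mm is nominal for shut. In the last picture its near edge lies at tray x = 33 mm, which is the shut position.
- **Robot clear:** the arm read about zero force at the end.

**Off or not checked:**
- **High press force:** the first press reached about 106 N at the wrist, close to the 120 N limit. I backed off straight away.
- **Panel position:** I judged the panel's final position and rotation in the tray by eye and did not re-measure them.
- **Black-box panel:** I never touched it, but I did not re-measure its position either.

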